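Stow the loose steel, then hold the index plunger back

TASK

Clear the bench before the bowl blank is turned to its next division: lay the spanner and the slotted clamp plate flat on the floor of the wooden tray, each in the compartment that fits it, setting them down rather than dropping them. Then pull the indexing stand's sprung plunger fully back so that its pin is well clear of the hole in the disc, and finish while still gripping it and holding it back, as it springs home if let go. Leave the other things on the bench where they are.

Things in the scene. Friction and masses are not known exactly. Their poses are not given: they have to be found in the camera images.
- tray: Fixed wooden tray (dark floor, pale walls) on one side of the bench, 222 x 148 x 20 mm. Origin: centre of its underside; x along its length, z up. Floor 6 mm thick, walls 14 mm above it. Two compartments side by side, lengthwise along x. At mid length (x -34 to +34 mm) the long walls and the 24 mm rib between are cut away to the floor for fingers closing along y.
- long_slot (a point): Centre of the floor of the long compartment (208 mm along x by 50 mm along y), at (0, -42, 6) mm in the tray's frame; axes as the tray's. It takes the spanner, either end first.
- short_slot (a point): Centre of the floor of the short compartment (126 mm along x by 60 mm along y), at (0, 37, 6) mm in the tray's frame; axes as the tray's. It takes the clamp plate, either way round.
- spanner: Loose flat steel spanner lying on the bench, 180 mm long, 9 mm thick, about 0.16 kg; plain flat shank 18 mm wide, square heads 34 mm wide at both ends (one with a round hole, one an open jaw). Origin: centre of the underside of the shank, midway along the length; x along its length, y across, z up.
- clamp_plate: Loose oblong flat steel plate lying on the bench, 100 x 40 mm and 10 mm thick, about 0.22 kg, with a 50 x 11 mm slot through its middle along its length. Origin: centre of the underside; x along its length, y across, z up.
- stand: Fixed indexing stand on the other side: grey base 175 x 130 x 12 mm, steel disc 130 mm across on an upright axis at (50, 0) mm, on it a chuck and wooden bowl (120 mm across, top at 158 mm). Bracket (38 mm wide, 76 high, front at x = -45 mm) carries the plunger. Origin: underside, 50 mm from the disc's axis towards the plunger; +x from plunger to disc, z up.
- plunger_knob (a point): Middle of the black knob's grip, at (-75, 0, 60) mm in the stand's frame when home; moves with it; axes as the stand's. The knob lies level along x: grip 24 mm thick, x -15 to +15 mm, then a 34 mm flange 6 mm thick on the outer (-x) side; 15 mm of bare 10 mm rod between grip and bracket. Free space above and below: pinch it from above, fingers closing along y.
- seat_hole (a point): Mouth of the hole in the disc's rim in which the pin is seated, at (-15, 0, 60) mm in the stand's frame; axes as the stand's.
- plunger (a joint): How far the plunger is pulled back, m: 0 = pin home (its tip 10 mm inside the hole), 0.020 = pulled fully back to its stop (tip 10 mm clear of the hole). It is pulled straight along the stand's -x, level. The spring pushes it home with about 7 N at 0 and 11.5 N at 0.020; it does not latch.
- oil_jar: Bystander: amber glass jar with a steel lid, 60 mm across, 85 mm high, beyond the work; leave it. Origin: centre of its underside.
- wax_tin: Bystander: round aluminium tin, 68 mm across, 35 mm high, beyond the work; leave it. Origin: centre of its underside.
- offcut: Bystander: pale wooden offcut, 110 x 45 x 35 mm, at the right side of the bench; leave it. Origin: centre of its underside.
- chuck_plug: Bystander: turned dark wooden plug, 56 mm across, 50 mm high, beyond the work; leave it. Origin: centre of its underside.

How it is judged:
By the outcome, as a careful person would: the job done as asked, in the order asked, and still so for the second after the job is handed in, while the arm keeps its last pose, push and grip.
It also fails if it takes over 72 s, if anything falls off the work surface, if the arm or the gripper's body presses on something with over 40 N, if the wrist force passes 120 N, or if a joint passes its speed limit or range.

ROBOT

A 6-joint arm with a two-finger parallel gripper is mounted at the origin on the work surface. World frame = base frame: x ahead of the robot, y to its left, z up, the work surface at z = 0. Lengths are in m, angles in rad, forces in N, time in s.
With the tool pointing down it reaches from about 0.25 to 0.8 m from the base axis. Payload 3.9 kg.
Tool frame: the origin (TCP) lies at the very end of the fingers, on their centre line; the grasp point (between the pads) lies 19 mm behind it (r.grasp_offset is the distance from the TCP to the grasp point, in m); z points along the fingers, y is the line along which they close (so a half turn about z gives the same grasp; the last joint's range is limited). The gripper opens to 85 mm and grips with 20 to 120 N. Pads are 22 mm wide; open, the fingers measure 114 mm over their backs; the gripper's body (76 mm by 85 mm) begins 54 mm behind the grasp point. The pads swing forward as they close: fully open they stand 13 mm farther back than shut.
Start: joints at [-1.138, 0.26, -0.138, 1.173, 0, 1.571], TCP at [0.22, -0.477, 0.231] pointing down, gripper open.
Joint ranges: [-2.78, 2.78], [-0.83, 1.72], [-1.28, 1.37], [-1.9, 2.12], [-1.57, 1.48], [-3.14, 3.14]. Speed limits (rad/s): [2.57, 2.57, 3.14, 3.14, 3.14, 3.14].

INTERFACE

Orientations are given as a rotation vector (axis times angle).
In Python, from rig import r, capture, ticket gives the robot as it stands.
- The arm moves only by the tool step_arm, never from a script. Its argument "targets" is a list of rows, each an object of numbers: "tx", "ty", "tz": the shift along the tool's x, y, z in m; "rx", "ry", "rz": the turn, a rotation vector about the tool's x, y, z in degrees; "hand": the closure, from 0 (fully open) to 1 (shut). In form: [{"tx": .., "ty": .., "tz": .., "rx": .., "ry": .., "rz": .., "hand": ..}, ...]. A call has 1 to 8 rows; each row is the pose to reach, as a shift and turn from the pose commanded when the call began, along the tool's axes at that moment; what a row does not reach only later rows make up. A row lasts 1/10 s, in which the tool goes at most 50 mm and 8.59 degrees, less where a joint would pass 70% of its speed; a pose out of reach is approached as far as the arm can. A call with a gripper value outside its range is refused whole. The fingers move at their own pace and stop on an object; "force" is the grip in N (left out, the last holds). Time passes only in rows, so rows that repeat a pose let the fingers close. It gives the time, the measured TCP pose, the force, the opening and the grip force at its end, in the units of the state.
- r.read_state(): the state, without advancing time (a new reading comes with each control period).
- capture(name): name is "scene" or "side" or "wrist"; returns a dict with "img" (420x560x3 uint8, blue, green, red), "K" (3x3 intrinsics, pixels), "R" (3x3) and "t" (3): a world point X has camera coordinates R X + t; the wrist camera has in their place "tool_from_camera" (4x4, takes a point from camera to tool coordinates, whose origin is the TCP and whose axes are the flange's). Camera axes: x right, y down, z forward; pixel columns grow to the right and rows downward; lengths in m; the calibration is good to about 2 mm. A picture is of the moment at which its call begins: read the wrist's pose just before it. There is no depth.
- ticket.finish_job(): hands the job in; it is judged then, once.
The state is a dict: "clock": time; "qpos": joint angles; "joint_velocities": joint speeds; "tau": joint torques, N m; "ee_pos": TCP position; "tool_rot": TCP orientation; "force": force on the tool from outside, world axes, zero at the start; "ft_torque": the same for the moment, N m; "opening": finger opening in m; "gripper_force": force on a finger pad.
Only numpy, scipy, OpenCV 4.12 (cv2) and the standard library are available. Lean on these libraries where they do the work, as an engineer would, in place of code of your own. Each camera call takes 0.05 s, during which the arm holds its last target. There are 200 camera calls.

## Working session

There is one attempt and no reset: what is moved stays moved. The work goes in short steps, Python scripts to look and compute and a tool call to move; the robot and the scene stay as the last step left them, time stands still between calls to the robot, and variables do not carry over. Pictures are saved under pics/ and viewed, at most 10 in all, crops included, and the job is handed in when it is done.

Besides the shell and the picture viewer there is one more tool, called after "Emit:" as a command line: name --argument value ..., lists and objects as JSON in quotes. step_arm: Moves the arm, as the interface text tells. Its arguments: {"type":"object","properties":{"targets":{"type":"array","items":{"type":"object","properties":{"tx":{"type":"number"},"ty":{"type":"number"},"tz":{"type":"number"},"rx":{"type":"number"},"ry":{"type":"number"},"rz":{"type":"number"},"hand":{"type":"number"}}}},"force":{"type":"number"}},"required":["targets"]}

```bash
mkdir -p pics; ls; python3 - <<'E'
from rig import r,capture
import cv2,pickle
s=r.read_state();print(s)
d={}
for n in("scene","side"):
    d[n]=capture(n);cv2.imwrite(f"pics/{n}0.png",d[n]["img"])
    print(n,d[n]["K"],d[n]["R"],d[n]["t"])
pickle.dump(d,open("cams.pkl","wb"))
E
```

```text
pics
{'clock': 0.0, 'qpos': array([-1.13804387e+00,  2.60690100e-01, -1.39385849e-01,  1.17266665e+00,
        6.50286675e-06,  1.57081141e+00]), 'joint_velocities': array([ 0.00136627,  0.0014437 , -0.00086634,  0.00085906, -0.00021888,
        0.00111206]), 'tau': array([ 5.65265291e-04, -4.05677068e+01,  2.53922135e+01,  1.87040196e-02,
        1.73858898e-04, -2.01592385e-06]), 'ee_pos': array([ 0.21988886, -0.47598962,  0.23045534]), 'tool_rot': array([-3.06648364e+00, -6.74042519e-01,  6.46008828e-04]), 'force': array([-0.24518141,  0.76496922, -0.11024577]), 'ft_torque': array([-0.02911622,  0.02132809,  0.00462823]), 'gripper_force': 0.0, 'opening': 0.085935885542926}
scene [[511.53772529   0.         275.10307584]
 [  0.         511.53772529 210.44167466]
 [  0.           0.           1.        ]] [[ 0.09265384  0.99550813 -0.01946376]
 [ 0.75270366 -0.08282526 -0.65312876]
 [-0.65180708  0.04586444 -0.75699669]] [ 0.05031097 -0.43299254  2.09354644]
side [[500.317512     0.         278.73668285]
 [  0.         500.317512   205.40097911]
 [  0.           0.           1.        ]] [[-0.86004764 -0.50985084 -0.01924009]
 [-0.29142131  0.5218416  -0.80172001]
 [ 0.4187979  -0.68391043 -0.59739003]] [0.50215148 0.31516906 1.06511474]
```

```bash
python3 - <<'E'
import cv2
for n in("scene","side"):
    im=cv2.imread(f"pics/{n}0.png");cv2.imwrite(f"pics/{n}0b.png",cv2.resize(im,(800,600),interpolation=cv2.INTER_CUBIC))
E
```

```text
(no output)
```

View pics/scene0b.png

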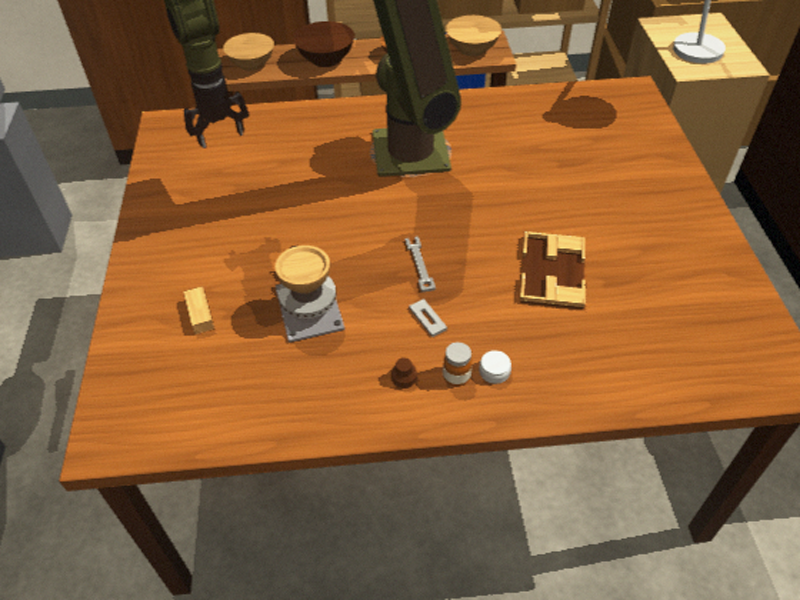

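View pics/side0b.png

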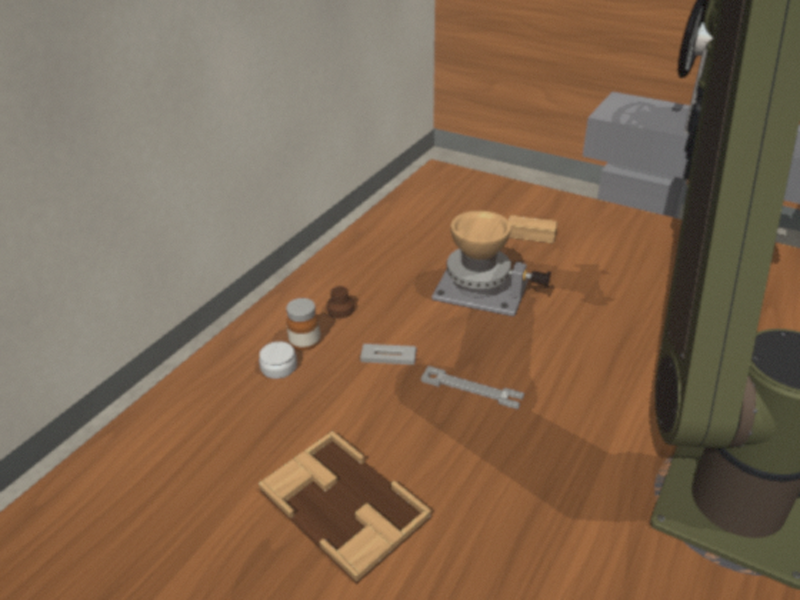

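The scene and side views show the tray at robot left (side px 345,505), the spanner (472,386), the plate (388,355), and the stand at robot right with its knob at (541,280). I'll get rough positions from these first.

```bash
cat > h.py <<'E'
import numpy as np,pickle,cv2
from scipy.spatial.transform import Rotation as Ro
def ray(u,v,z,c,R=None,t=None):
    R=c["R"] if R is None else R; t=c["t"] if t is None else t
    d=R.T@np.linalg.solve(c["K"],[u,v,1]); o=-R.T@t
    return o+d*(z-o[2])/d[2]
def wristRt(c,s):
    T=np.eye(4);T[:3,:3]=Ro.from_rotvec(s["tool_rot"]).as_matrix();T[:3,3]=s["ee_pos"]
    M=np.linalg.inv(T@c["tool_from_camera"]);return M[:3,:3],M[:3,3]
def delta(s,pos,R):   # tool-frame shift and rotvec deg to reach pos,R
    R0=Ro.from_rotvec(s["tool_rot"]).as_matrix()
    return (R0.T@(np.array(pos)-s["ee_pos"])).round(4), np.degrees(Ro.from_matrix(R0.T@R).as_rotvec()).round(2)
def down(yaw): # tool z down, tool y (closing line) along world direction yaw(rad)
    y=np.array([np.cos(yaw),np.sin(yaw),0]);z=np.array([0,0,-1.]);return np.c_[np.cross(y,z),y,z]
E
python3 - <<'E'
from h import *
from rig import r,capture
d=pickle.load(open("cams.pkl","rb"))
f=560/800
P={"tray":(.02,[(260,487),(333,433),(430,513),(357,577)]),"plate":(.01,[(361,348),(414,349),(414,360),(363,359)]),"spanner":(.009,[(424,375),(521,397)]),"stand":(.012,[(434,295),(516,309)]),"knob":(.06,[(541,280)])}
for k,(z,p) in P.items():
    print(k,[ray(u*f,v*f,z,d["side"])[:2].round(3) for u,v in p])
P={"tray":(.02,[(524,233),(585,235),(585,305),(519,304)]),"plate":(.01,[(409,305),(424,300),(446,329),(431,334)]),"spanner":(.009,[(412,238),(428,288)])}
for k,(z,p) in P.items():
    print(k,[ray(u*f,v*f,z,d["scene"])[:2].round(3) for u,v in p])
s=r.read_state();print(Ro.from_rotvec(s["tool_rot"]).as_matrix().round(3))
c=capture("wrist");print(c["K"],c["tool_from_camera"])
E
```

```text
tray [array([0.626, 0.339]), array([0.592, 0.194]), array([0.38 , 0.252]), array([0.417, 0.39 ])]
plate [array([ 0.674, -0.014]), array([ 0.585, -0.061]), array([ 0.57 , -0.034]), array([0.654, 0.01 ])]
spanner [array([ 0.535, -0.009]), array([ 0.362, -0.044])]
stand [array([ 0.632, -0.226]), array([ 0.466, -0.265])]
knob [array([ 0.439, -0.318])]
tray [array([0.394, 0.243]), array([0.418, 0.392]), array([0.642, 0.332]), array([0.623, 0.183])]
plate [array([ 0.59 , -0.068]), array([ 0.579, -0.031]), array([0.67 , 0.007]), array([ 0.68 , -0.028])]
spanner [array([ 0.369, -0.037]), array([ 0.541, -0.017])]
[[ 0.908  0.419 -0.001]
 [ 0.419 -0.908  0.002]
 [-0.    -0.002 -1.   ]]
[[349.12956149   0.         275.36246417]
 [  0.         349.12956149 204.53214766]
 [  0.           0.           1.        ]] [[-5.42464201e-04 -9.50842452e-01 -3.09674566e-01  7.79785923e-02]
 [ 9.99999829e-01 -4.47533922e-04 -3.77589473e-04 -7.71327966e-04]
 [ 2.20438227e-04 -3.09674718e-01  9.50842532e-01 -1.41327971e-01]
 [ 0.00000000e+00  0.00000000e+00  0.00000000e+00  1.00000000e+00]]
```

```bash
python3 - <<'E'
from h import *
from rig import r
print(delta(r.read_state(),[.55,.05,.30],down(np.radians(-80))))
E
```

```text
(array([ 0.5203, -0.3393, -0.0688]), array([-9.00e-02,  1.00e-02,  1.48e+01]))
```

Emit:
step_arm --targets '[{"tx": 0.035, "ty": -0.022, "tz": -0.02, "rz": 2}, {"tx": 0.075, "ty": -0.05, "tz": -0.04, "rz": 4}, {"tx": 0.115, "ty": -0.075, "tz": -0.06, "rz": 6}, {"tx": 0.155, "ty": -0.1, "tz": -0.07, "rz": 8}, {"tx": 0.195, "ty": -0.127, "tz": -0.07, "rz": 10}, {"tx": 0.235, "ty": -0.153, "tz": -0.07, "rz": 12}, {"tx": 0.275, "ty": -0.18, "tz": -0.07, "rz": 14}, {"tx": 0.315, "ty": -0.206, "tz": -0.07, "rz": 14.8}]'

```text
$.targets[0]: bad value
```

```bash
python3 - <<'E'
from h import *
from rig import r
print(r.read_state()["ee_pos"],delta(r.read_state(),[.55,.05,.30],down(np.radians(-80))))
E
```

```text
[ 0.21997361 -0.47612176  0.23064533] (array([ 0.5203, -0.3393, -0.0688]), array([-9.00e-02,  1.00e-02,  1.48e+01]))
```

Emit:
step_arm --targets '[{"tx": 0.035, "ty": -0.022, "tz": -0.02, "rx": 0, "ry": 0, "rz": 2, "hand": 0}, {"tx": 0.075, "ty": -0.05, "tz": -0.04, "rx": 0, "ry": 0, "rz": 4, "hand": 0}, {"tx": 0.115, "ty": -0.075, "tz": -0.06, "rx": 0, "ry": 0, "rz": 6, "hand": 0}, {"tx": 0.155, "ty": -0.1, "tz": -0.07, "rx": 0, "ry": 0, "rz": 8, "hand": 0}, {"tx": 0.195, "ty": -0.127, "tz": -0.07, "rx": 0, "ry": 0, "rz": 10, "hand": 0}, {"tx": 0.235, "ty": -0.153, "tz": -0.07, "rx": 0, "ry": 0, "rz": 12, "hand": 0}, {"tx": 0.275, "ty": -0.18, "tz": -0.07, "rx": 0, "ry": 0, "rz": 14, "hand": 0}, {"tx": 0.315, "ty": -0.206, "tz": -0.07, "rx": 0, "ry": 0, "rz": 14.8, "hand": 0}]'

```text
clock: 0.95
ee_pos: [0.4202, -0.1556, 0.3013]
tool_rot: [3.13, 0.272, 0.0]
force: [1.2, -0.8, -0.2]
opening: 0.0856
gripper_force: 0.0
```

```bash
python3 - <<'E'
from h import *
from rig import r
print(r.read_state()["ee_pos"],delta(r.read_state(),[.55,.05,.30],down(np.radians(-80))))
E
```

```text
[ 0.42020414 -0.15555347  0.30129143] (array([ 0.1633, -0.1801,  0.0013]), array([ 0.01, -0.  , -0.06]))
```

Emit:
step_arm --targets '[{"tx": 0.03, "ty": -0.035, "tz": 0, "rx": 0, "ry": 0, "rz": 0, "hand": 0}, {"tx": 0.06, "ty": -0.07, "tz": 0, "rx": 0, "ry": 0, "rz": 0, "hand": 0}, {"tx": 0.09, "ty": -0.105, "tz": 0, "rx": 0, "ry": 0, "rz": 0, "hand": 0}, {"tx": 0.12, "ty": -0.14, "tz": 0, "rx": 0, "ry": 0, "rz": 0, "hand": 0}, {"tx": 0.15, "ty": -0.17, "tz": 0, "rx": 0, "ry": 0, "rz": 0, "hand": 0}, {"tx": 0.16, "ty": -0.18, "tz": 0, "rx": 0, "ry": 0, "rz": 0, "hand": 0}, {"tx": 0.16, "ty": -0.18, "tz": 0, "rx": 0, "ry": 0, "rz": 0, "hand": 0}, {"tx": 0.16, "ty": -0.18, "tz": 0, "rx": 0, "ry": 0, "rz": 0, "hand": 0}]'

```text
clock: 1.75
ee_pos: [0.5453, 0.047, 0.3009]
tool_rot: [3.129, 0.274, -0.003]
force: [0.8, -0.0, -0.4]
opening: 0.0854
gripper_force: 0.0
```

```bash
python3 - <<'E'
from h import *
from rig import r,capture
s=r.read_state();c=capture("wrist");print(s["ee_pos"],s["tool_rot"])
pickle.dump((c,s),open("w1.pkl","wb"))
cv2.imwrite("pics/w1.png",cv2.resize(c["img"],(800,600),interpolation=cv2.INTER_CUBIC))
E
```

```text
[0.54532729 0.04695968 0.30092757] [ 3.12896080e+00  2.73613238e-01 -2.61591677e-03]
```

View pics/w1.png

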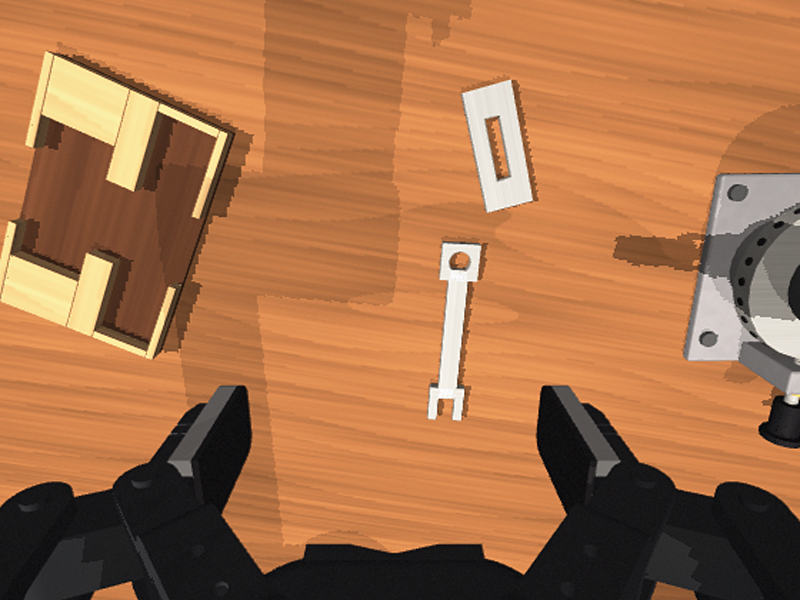

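The wrist view shows the tray's top corners at (49,52), (232,131), (152,357), (3,301), the plate around (499,146), the spanner from (462,243) to (446,420), and the stand's base edge and the knob at the right. Next I fit the outlines of the plate and spanner.

```bash
cat >> h.py <<'E'
def steel(c,s,z,box,satmax=60,vmin=150):
    "min-area rects of bright unsaturated blobs in px box, back-projected to height z"
    hsv=cv2.cvtColor(c["img"],cv2.COLOR_BGR2HSV)
    m=((hsv[...,1]<satmax)&(hsv[...,2]>vmin)).astype(np.uint8)
    k=np.zeros_like(m);u0,v0,u1,v1=box;k[v0:v1,u0:u1]=m[v0:v1,u0:u1]
    n,l,st,_=cv2.connectedComponentsWithStats(k)
    i=1+np.argmax(st[1:,4]);v,u=np.nonzero(l==i)
    R,t=wristRt(c,s)
    w=np.array([ray(a,b,z,c,R,t)[:2] for a,b in zip(u,v)])
    (cx,cy),(a,b),ang=cv2.minAreaRect((w*1000).astype(np.float32))
    if a<b:ang+=90;a,b=b,a
    return (round(cx,1),round(cy,1)),(round(a,1),round(b,1)),round((ang+90)%180-90,2)
E
python3 - <<'E'
from h import *
c,s=pickle.load(open("w1.pkl","rb"))
R,t=wristRt(c,s)
print("plate",steel(c,s,.01,(315,50,385,152)))
print("spanner",steel(c,s,.009,(295,165,345,300)))
f=.7
T=[(49,52),(232,131),(152,357),(2,301)]
w=[ray(u*f,v*f,.02,c,R,t)[:2]*1000 for u,v in T]
print("tray",np.round(w,1),np.mean(w,0))
e=lambda a,b:(np.hypot(*(b-a)),np.degrees(np.arctan2(*(b-a)[::-1])))
for i in range(4):print(e(w[i],w[(i+1)%4]))
S=[ray(u*f,v*f,.012,c,R,t)[:2]*1000 for u,v in [(719,174),(685,360)]]
print("stand edge",S,e(S[1],S[0]))
E
```

```text
plate ((622.0, -27.2), (99.1, 40.7), 25.07)
spanner ((448.7, -25.5), (178.9, 34.6), 6.8)
tray [[631.6 331.4]
 [598.  188.5]
 [384.7 247. ]
 [417.2 380.6]] [507.85393132 286.88346796]
(np.float64(146.76385530171453), np.float64(-103.23409910269636))
(np.float64(221.22209814356472), np.float64(164.66429882323135))
(np.float64(137.53478101529566), np.float64(76.32775354907585))
(np.float64(220.0244166153553), np.float64(-12.942308233625283))
stand edge [array([ 633.96609131, -215.59670871]), array([ 464.4961719, -248.1871767])] (np.float64(172.57517837533356), np.float64(10.885559291159506))
```

Emit:
step_arm --targets '[{"tx": 0.014, "ty": -0.042, "tz": 0, "rx": 0, "ry": 0, "rz": 0, "hand": 0}, {"tx": 0.028, "ty": -0.084, "tz": 0, "rx": 0, "ry": 0, "rz": 0, "hand": 0}, {"tx": 0.042, "ty": -0.126, "tz": 0, "rx": 0, "ry": 0, "rz": 0, "hand": 0}, {"tx": 0.056, "ty": -0.168, "tz": 0, "rx": 0, "ry": 0, "rz": 0, "hand": 0}, {"tx": 0.072, "ty": -0.21, "tz": 0, "rx": 0, "ry": 0, "rz": 0, "hand": 0}, {"tx": 0.072, "ty": -0.21, "tz": 0, "rx": 0, "ry": 0, "rz": 0, "hand": 0}, {"tx": 0.072, "ty": -0.21, "tz": 0, "rx": 0, "ry": 0, "rz": 0, "hand": 0}]'

```text
clock: 2.5
ee_pos: [0.6011, 0.1697, 0.3015]
tool_rot: [-3.077, -0.396, 0.011]
force: [0.2, 0.1, 1.3]
opening: 0.0855
gripper_force: 0.0
```

```bash
python3 - <<'E'
from h import *
from rig import r,capture
s=r.read_state();c=capture("wrist");print(s["ee_pos"],s["tool_rot"])
pickle.dump((c,s),open("w2.pkl","wb"))
cv2.imwrite("pics/w2.png",cv2.resize(c["img"],(800,600),interpolation=cv2.INTER_CUBIC))
E
```

```text
[0.60106112 0.16971026 0.30147785] [-3.0769016  -0.39585903  0.01070423]
```

View pics/w2.png

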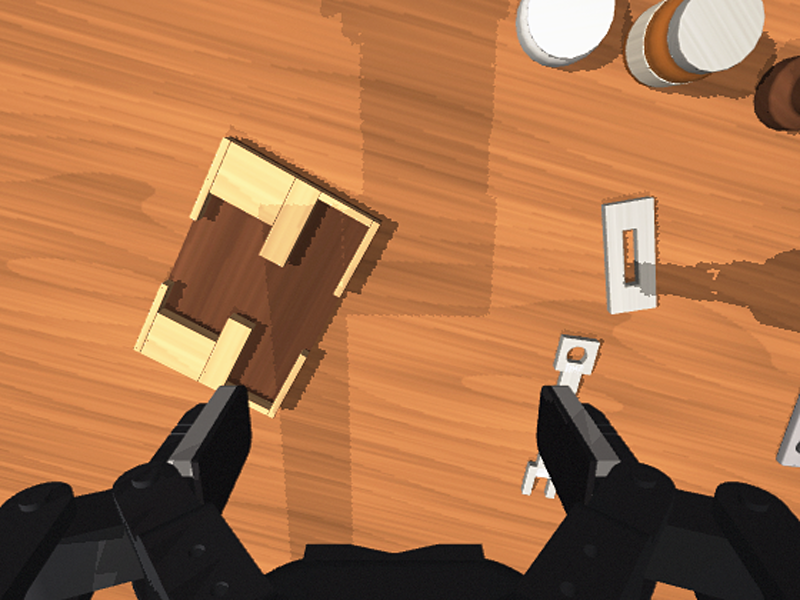

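The tray is fully seen: top corners (228,138), (381,223), (274,417), (136,350).

```bash
python3 - <<'E'
from h import *
from rig import r
s=r.read_state();print(s["qpos"].round(3),s["ee_pos"])
c,s=pickle.load(open("w2.pkl","rb"))
R,t=wristRt(c,s);f=.7
T=[(228,138),(381,223),(274,417),(136,350)]
w=[ray(u*f,v*f,.02,c,R,t)[:2]*1000 for u,v in T]
print("tray",np.round(w,1),np.mean(w,0))
e=lambda a,b:(np.hypot(*(b-a)),np.degrees(np.arctan2(*(b-a)[::-1])))
for i in range(4):print(e(w[i],w[(i+1)%4]))
print("plate",steel(c,s,.01,(410,130,470,225)))
E
```

```text
[0.255 0.427 0.292 1.437 0.04  3.14 ] [0.60146079 0.17028208 0.30132718]
tray [[632.4 330.5]
 [596.9 191.8]
 [383.5 246.5]
 [418.9 387. ]] [507.92653316 288.92793087]
(np.float64(143.13044635436597), np.float64(-104.330829350197))
(np.float64(220.3228240522907), np.float64(165.62283157824714))
(np.float64(144.88028351415986), np.float64(75.87942951758903))
(np.float64(220.86282638584012), np.float64(-14.83074754325954))
plate ((622.4, -27.0), (99.7, 40.3), 24.83)
```

Emit:
step_arm --targets '[{"tx": -0.025, "ty": 0.019, "tz": 0, "rx": 0, "ry": 0, "rz": -8, "hand": 0}, {"tx": -0.05, "ty": 0.038, "tz": 0, "rx": 0, "ry": 0, "rz": -16, "hand": 0}, {"tx": -0.075, "ty": 0.057, "tz": 0, "rx": 0, "ry": 0, "rz": -24, "hand": 0}, {"tx": -0.1, "ty": 0.076, "tz": 0, "rx": 0, "ry": 0, "rz": -32, "hand": 0}, {"tx": -0.125, "ty": 0.095, "tz": 0, "rx": 0, "ry": 0, "rz": -40, "hand": 0}, {"tx": -0.15, "ty": 0.114, "tz": 0, "rx": 0, "ry": 0, "rz": -48, "hand": 0}, {"tx": -0.175, "ty": 0.133, "tz": 0, "rx": 0, "ry": 0, "rz": -56, "hand": 0}, {"tx": -0.197, "ty": 0.151, "tz": 0, "rx": 0, "ry": 0, "rz": -64, "hand": 0}]'

```text
clock: 3.35
ee_pos: [0.4469, -0.0268, 0.2959]
tool_rot: [-2.396, -1.975, -0.023]
force: [0.5, -0.2, -0.8]
opening: 0.0855
gripper_force: 0.0
```

Emit:
step_arm --targets '[{"tx": 0, "ty": 0, "tz": 0, "rx": 0, "ry": 0, "rz": -8, "hand": 0}, {"tx": 0, "ty": 0, "tz": 0, "rx": 0, "ry": 0, "rz": -16, "hand": 0}, {"tx": 0, "ty": 0, "tz": 0, "rx": 0, "ry": 0, "rz": -24, "hand": 0}, {"tx": 0, "ty": 0, "tz": 0, "rx": 0, "ry": 0, "rz": -32, "hand": 0}, {"tx": 0, "ty": 0, "tz": 0, "rx": 0, "ry": 0, "rz": -40, "hand": 0}, {"tx": 0, "ty": 0, "tz": 0, "rx": 0, "ry": 0, "rz": -48, "hand": 0}, {"tx": 0, "ty": 0, "tz": 0, "rx": 0, "ry": 0, "rz": -56, "hand": 0}, {"tx": 0, "ty": 0, "tz": 0, "rx": 0, "ry": 0, "rz": -64, "hand": 0}]'

```text
clock: 4.15
ee_pos: [0.4479, -0.0259, 0.2959]
tool_rot: [-0.989, -2.957, -0.051]
force: [-0.3, 0.1, 0.0]
opening: 0.0855
gripper_force: 0.0
```

Emit:
step_arm --targets '[{"tx": 0, "ty": 0, "tz": 0.03, "rx": 0, "ry": 0, "rz": -8, "hand": 0}, {"tx": 0, "ty": 0, "tz": 0.06, "rx": 0, "ry": 0, "rz": -16, "hand": 0}, {"tx": 0, "ty": 0, "tz": 0.09, "rx": 0, "ry": 0, "rz": -24, "hand": 0}, {"tx": 0, "ty": 0, "tz": 0.12, "rx": 0, "ry": 0, "rz": -32, "hand": 0}, {"tx": 0, "ty": 0, "tz": 0.14, "rx": 0, "ry": 0, "rz": -40, "hand": 0.3}, {"tx": 0, "ty": 0, "tz": 0.15, "rx": 0, "ry": 0, "rz": -44, "hand": 0.3}, {"tx": 0, "ty": 0, "tz": 0.15, "rx": 0, "ry": 0, "rz": -44, "hand": 0.4}, {"tx": 0, "ty": 0, "tz": 0.15, "rx": 0, "ry": 0, "rz": -44, "hand": 0.4}]'

```text
clock: 4.95
ee_pos: [0.4468, -0.02, 0.1462]
tool_rot: [0.18, -3.127, -0.061]
force: [-0.5, -0.7, 1.0]
opening: 0.0513
gripper_force: 0.0
```

```bash
python3 - <<'E'
from h import *
from rig import r,capture
s=r.read_state();c=capture("wrist");print(s["ee_pos"],s["qpos"].round(2),s["opening"])
pickle.dump((c,s),open("w3.pkl","wb"))
cv2.imwrite("pics/w3.png",cv2.resize(c["img"],(800,600),interpolation=cv2.INTER_CUBIC))
print(delta(s,[.449,-.0255,.15],down(np.radians(96.8))))
E
```

```text
[ 0.44676083 -0.0199523   0.14620592] [-0.07  0.2  -0.46  0.93  0.04 -0.19] 0.05129609477938787
(array([-0.0016, -0.0056, -0.004 ]), array([ 2.25, -0.4 , -0.19]))
```

View pics/w3.png

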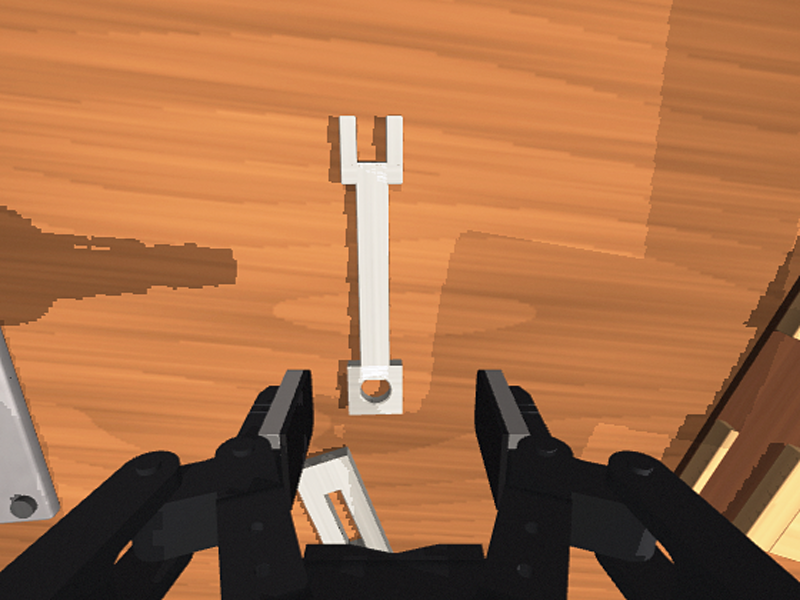

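The spanner lies along the tool axis, from jaw (371,116) to ring head (376,414), with its middle near (373,265).

```bash
python3 - <<'E'
from h import *
from rig import r
c,s=pickle.load(open("w3.pkl","rb"))
(x,y),d,a=q=steel(c,s,.009,(225,70,290,295));print(q)
s=r.read_state()
print(delta(s,[x/1e3,y/1e3,.03],down(np.radians(a+90))))
E
```

```text
((447.6, -26.4), (178.5, 33.7), 6.85)
(array([-0.0002, -0.011 ,  0.1162]), array([ 2.24, -0.34, -0.22]))
```

Emit:
step_arm --targets '[{"tx": 0, "ty": -0.003, "tz": 0.03, "rx": 1, "ry": -0.3, "rz": 0, "hand": 0.4}, {"tx": 0, "ty": -0.006, "tz": 0.06, "rx": 2.24, "ry": -0.34, "rz": -0.2, "hand": 0.4}, {"tx": 0, "ty": -0.011, "tz": 0.09, "rx": 2.24, "ry": -0.34, "rz": -0.2, "hand": 0.4}, {"tx": 0, "ty": -0.011, "tz": 0.11, "rx": 2.24, "ry": -0.34, "rz": -0.2, "hand": 0.4}, {"tx": 0, "ty": -0.011, "tz": 0.116, "rx": 2.24, "ry": -0.34, "rz": -0.2, "hand": 0.4}, {"tx": 0, "ty": -0.011, "tz": 0.116, "rx": 2.24, "ry": -0.34, "rz": -0.2, "hand": 0.4}, {"tx": 0, "ty": -0.011, "tz": 0.116, "rx": 2.24, "ry": -0.34, "rz": -0.2, "hand": 0.4}]'

```text
clock: 5.7
ee_pos: [0.4483, -0.0262, 0.0306]
tool_rot: [-0.189, 3.135, 0.0]
force: [0.0, -0.3, 0.4]
opening: 0.0513
gripper_force: 0.0
```

```bash
python3 - <<'E'
from h import *
from rig import r
s=r.read_state();print(s["ee_pos"],s["opening"],s["force"])
print(delta(s,[.4476,-.0264,.003],down(np.radians(96.85))))
E
```

```text
[ 0.44831385 -0.02616523  0.03060829] 0.05129180690689211 [ 0.04101748 -0.31347816  0.3718054 ]
(array([ 0.0008, -0.0001,  0.0276]), array([-0.  ,  0.07,  0.07]))
```

Emit:
step_arm --targets '[{"tx": 0, "ty": 0, "tz": 0.015, "rx": 0, "ry": 0, "rz": 0, "hand": 0.4}, {"tx": 0, "ty": 0, "tz": 0.024, "rx": 0, "ry": 0, "rz": 0, "hand": 0.4}, {"tx": 0, "ty": 0, "tz": 0.027, "rx": 0, "ry": 0, "rz": 0, "hand": 0.5}, {"tx": 0, "ty": 0, "tz": 0.027, "rx": 0, "ry": 0, "rz": 0, "hand": 0.7}, {"tx": 0, "ty": 0, "tz": 0.027, "rx": 0, "ry": 0, "rz": 0, "hand": 1}, {"tx": 0, "ty": 0, "tz": 0.027, "rx": 0, "ry": 0, "rz": 0, "hand": 1}, {"tx": 0, "ty": 0, "tz": 0.027, "rx": 0, "ry": 0, "rz": 0, "hand": 1}, {"tx": 0, "ty": 0, "tz": 0.027, "rx": 0, "ry": 0, "rz": 0, "hand": 1}]' --force 60

```text
clock: 6.5
ee_pos: [0.4472, -0.0261, 0.003]
tool_rot: [0.19, -3.135, -0.0]
force: [-2.0, 0.6, 5.6]
opening: 0.0162
gripper_force: 59.2
```

Emit:
step_arm --targets '[{"tx": 0, "ty": 0, "tz": -0.01, "rx": 0, "ry": 0, "rz": 0, "hand": 1}, {"tx": 0, "ty": 0, "tz": -0.03, "rx": 0, "ry": 0, "rz": 0, "hand": 1}, {"tx": 0, "ty": 0, "tz": -0.06, "rx": 0, "ry": 0, "rz": 0, "hand": 1}, {"tx": 0, "ty": 0, "tz": -0.09, "rx": 0, "ry": 0, "rz": 0, "hand": 1}, {"tx": 0, "ty": 0, "tz": -0.1, "rx": 0, "ry": 0, "rz": 0, "hand": 1}, {"tx": 0, "ty": 0, "tz": -0.1, "rx": 0, "ry": 0, "rz": 0, "hand": 1}]'

```text
clock: 7.1
ee_pos: [0.4486, -0.0261, 0.1039]
tool_rot: [-0.19, 3.133, -0.0]
force: [-0.4, 0.0, -2.2]
opening: 0.0157
gripper_force: 58.8
```

```bash
python3 - <<'E'
from h import *
from rig import r,capture
s=r.read_state();print(s["ee_pos"],s["opening"],s["force"])
print(delta(s,[.4975,.2478,.10],down(np.radians(75.6))))
E
```

```text
[ 0.44858799 -0.0261324   0.10392   ] 0.01574959185336242 [-0.36556535  0.02282077 -2.17269107]
(array([-0.0816,  0.266 ,  0.0041]), array([1.000e-02, 1.600e-01, 2.134e+01]))
```

Emit:
step_arm --targets '[{"tx": -0.01, "ty": 0.033, "tz": 0, "rx": 0, "ry": 0, "rz": 3, "hand": 1}, {"tx": -0.02, "ty": 0.067, "tz": 0, "rx": 0, "ry": 0, "rz": 6, "hand": 1}, {"tx": -0.03, "ty": 0.1, "tz": 0, "rx": 0, "ry": 0, "rz": 9, "hand": 1}, {"tx": -0.041, "ty": 0.134, "tz": 0, "rx": 0, "ry": 0, "rz": 12, "hand": 1}, {"tx": -0.052, "ty": 0.17, "tz": 0, "rx": 0, "ry": 0, "rz": 15, "hand": 1}, {"tx": -0.063, "ty": 0.206, "tz": 0, "rx": 0, "ry": 0, "rz": 18, "hand": 1}, {"tx": -0.074, "ty": 0.242, "tz": 0, "rx": 0, "ry": 0, "rz": 21.3, "hand": 1}, {"tx": -0.0815, "ty": 0.266, "tz": 0, "rx": 0, "ry": 0, "rz": 21.3, "hand": 1}]'

```text
clock: 7.9
ee_pos: [0.4951, 0.2499, 0.1003]
tool_rot: [-0.391, -3.114, 0.001]
force: [1.5, -0.5, -1.4]
opening: 0.0157
gripper_force: 58.9
```

Emit:
step_arm --targets '[{"tx": 0, "ty": 0, "tz": 0.01, "rx": 0, "ry": 0, "rz": 0, "hand": 1}, {"tx": 0, "ty": 0, "tz": 0.03, "rx": 0, "ry": 0, "rz": 0, "hand": 1}, {"tx": 0, "ty": 0, "tz": 0.04, "rx": 0, "ry": 0, "rz": 0, "hand": 1}, {"tx": 0, "ty": 0, "tz": 0.04, "rx": 0, "ry": 0, "rz": 0, "hand": 1}, {"tx": 0, "ty": 0, "tz": 0.04, "rx": 0, "ry": 0, "rz": 0, "hand": 1}, {"tx": 0, "ty": 0, "tz": 0.04, "rx": 0, "ry": 0, "rz": 0, "hand": 1}]'

```text
clock: 8.5
ee_pos: [0.4962, 0.2476, 0.0629]
tool_rot: [-0.394, -3.116, -0.001]
force: [1.1, -0.4, -1.3]
opening: 0.0158
gripper_force: 59.0
```

```bash
python3 - <<'E'
from h import *
from rig import r,capture
s=r.read_state();print(s["ee_pos"],s["opening"],s["force"])
print(delta(s,[.4975,.2478,.009],down(np.radians(75.6))))
c=capture("wrist");pickle.dump((c,s),open("w4.pkl","wb"))
cv2.imwrite("pics/w4.png",cv2.resize(c["img"],(800,600),interpolation=cv2.INTER_CUBIC))
E
```

```text
[0.49624083 0.24762941 0.06289258] 0.015770849384644244 [ 1.08446893 -0.35995562 -1.25441068]
(array([-0.0012,  0.0005,  0.0539]), array([ 0.03, -0.03,  0.  ]))
```

View pics/w4.png

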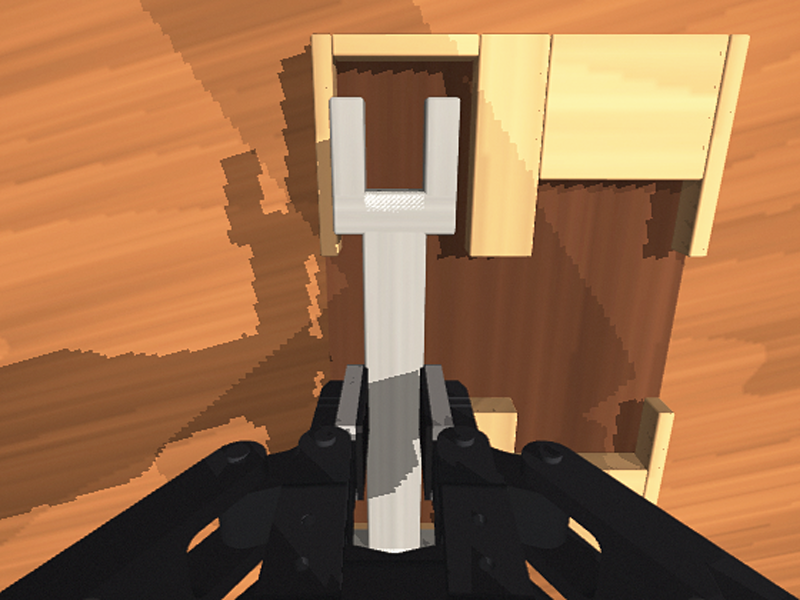

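The spanner is held square over the long compartment. The tray's near outer top edge runs (312,34)–(750,35), and the compartment's inner edges are at about u=331 and u=480.

```bash
python3 - <<'E'
from h import *
c,s=pickle.load(open("w4.pkl","rb"));R,t=wristRt(c,s);f=.7
w=[ray(u*f,v*f,.02,c,R,t)[:2]*1000 for u,v in [(312,34),(750,35),(331,36),(480,36),(331,55),(478,56)]]
w=np.array(w);th=np.radians(-14.4);M=np.array([[np.cos(th),np.sin(th)],[-np.sin(th),np.cos(th)]])
print(((w-[507.9,288.5])@M.T).round(1)) # in assumed tray frame; expect(-111,-74),(-111,74)
# held spanner tips: underside+9mm -> z = tcp z -.003+.009
z=s["ee_pos"][2]+.006
w=np.array([ray(u*f,v*f,z,c,R,t)[:2]*1000 for u,v in[(331,98),(460,98),(396,235)]]);print(((w-[507.9,288.5])@M.T).round(1))
E
```

```text
[[-112.5  -69.8]
 [-112.1   76. ]
 [-111.9  -63.5]
 [-111.9  -13.9]
 [-106.1  -63.7]
 [-105.8  -14.2]]
[[-89.8 -58.6]
 [-89.8 -25.9]
 [-54.6 -42.1]]
```

Emit:
step_arm --targets '[{"tx": 0, "ty": 0.003, "tz": 0.01, "rx": 0, "ry": 0, "rz": 0, "hand": 1}, {"tx": 0, "ty": 0.003, "tz": 0.025, "rx": 0, "ry": 0, "rz": 0, "hand": 1}, {"tx": 0, "ty": 0.003, "tz": 0.04, "rx": 0, "ry": 0, "rz": 0, "hand": 1}, {"tx": 0, "ty": 0.003, "tz": 0.047, "rx": 0, "ry": 0, "rz": 0, "hand": 1}, {"tx": 0, "ty": 0.003, "tz": 0.05, "rx": 0, "ry": 0, "rz": 0, "hand": 1}, {"tx": 0, "ty": 0.003, "tz": 0.052, "rx": 0, "ry": 0, "rz": 0, "hand": 1}, {"tx": 0, "ty": 0.003, "tz": 0.053, "rx": 0, "ry": 0, "rz": 0, "hand": 1}, {"tx": 0, "ty": 0.003, "tz": 0.053, "rx": 0, "ry": 0, "rz": 0, "hand": 1}]'

```text
clock: 9.35
ee_pos: [0.4969, 0.2509, 0.0098]
tool_rot: [-0.393, -3.116, -0.001]
force: [0.9, -0.1, -1.1]
opening: 0.0155
gripper_force: 59.0
```

Emit:
step_arm --targets '[{"tx": 0, "ty": 0, "tz": 0.001, "rx": 0, "ry": 0, "rz": 0, "hand": 1}, {"tx": 0, "ty": 0, "tz": 0.001, "rx": 0, "ry": 0, "rz": 0, "hand": 1}, {"tx": 0, "ty": 0, "tz": 0.001, "rx": 0, "ry": 0, "rz": 0, "hand": 1}]'

```text
clock: 9.65
ee_pos: [0.497, 0.251, 0.009]
tool_rot: [-0.393, -3.117, -0.001]
force: [-0.1, -1.2, 4.0]
opening: 0.016
gripper_force: 59.5
```

Emit:
step_arm --targets '[{"tx": 0, "ty": 0, "tz": 0, "rx": 0, "ry": 0, "rz": 0, "hand": 0.75}, {"tx": 0, "ty": 0, "tz": 0, "rx": 0, "ry": 0, "rz": 0, "hand": 0.6}, {"tx": 0, "ty": 0, "tz": 0, "rx": 0, "ry": 0, "rz": 0, "hand": 0.5}, {"tx": 0, "ty": 0, "tz": 0, "rx": 0, "ry": 0, "rz": 0, "hand": 0.5}, {"tx": 0, "ty": 0, "tz": -0.02, "rx": 0, "ry": 0, "rz": 0, "hand": 0.5}, {"tx": 0, "ty": 0, "tz": -0.05, "rx": 0, "ry": 0, "rz": 0, "hand": 0.4}, {"tx": 0, "ty": 0, "tz": -0.1, "rx": 0, "ry": 0, "rz": 0, "hand": 0.2}, {"tx": 0, "ty": 0, "tz": -0.15, "rx": 0, "ry": 0, "rz": 0, "hand": 0.2}]'

```text
clock: 10.45
ee_pos: [0.4957, 0.2503, 0.1591]
tool_rot: [-0.392, -3.114, 0.002]
force: [1.6, 0.4, -0.3]
opening: 0.0687
gripper_force: 0.0
```

```bash
python3 - <<'E'
from h import *
from rig import r,capture
s=r.read_state();print(s["ee_pos"],s["opening"],s["force"])
c=capture("wrist");pickle.dump((c,s),open("w5.pkl","wb"))
cv2.imwrite("pics/w5.png",cv2.resize(c["img"],(800,600),interpolation=cv2.INTER_CUBIC))
print(delta(s,[.622,-.027,.15],down(np.radians(115))))
E
```

```text
[0.4956855  0.25028375 0.15912434] 0.06865980135019055 [ 1.63846018  0.38802453 -0.25164386]
(array([-0.1912, -0.2373,  0.0089]), array([-3.000e-02, -2.000e-01, -3.936e+01]))
```

View pics/w5.png

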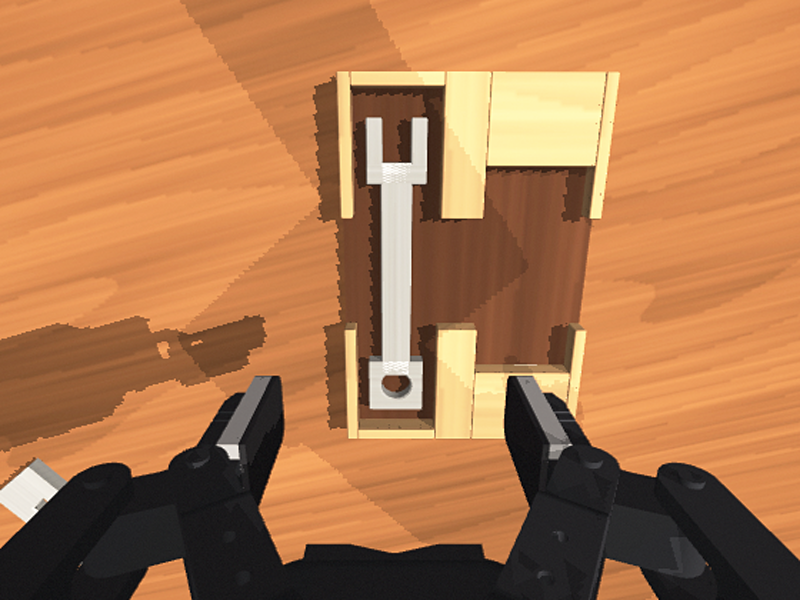

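The spanner lies in the long compartment with clearance all round. The tray's top corners are now at (338,72), (620,72), (349,438).

```bash
python3 - <<'E'
from h import *
c,s=pickle.load(open("w5.pkl","rb"));R,t=wristRt(c,s);f=.7
w=np.array([ray(u*f,v*f,.02,c,R,t)[:2]*1000 for u,v in [(338,72),(620,72),(349,438)]])
print(w.round(1),np.linalg.norm(w[1]-w[0]),np.linalg.norm(w[2]-w[0]))
C=(w[1]+w[2])/2;d=w[2]-w[0];e=w[1]-w[0]
print(C,np.degrees(np.arctan2(d[1],d[0])),np.degrees(np.arctan2(-e[0],e[1])))
th=np.radians(-14.4);y=np.array([-np.sin(th),np.cos(th)]);print(C+37*y)
E
```

```text
[[381.9 249.3]
 [418.2 390.6]
 [594.7 194.4]] 145.9068260178833 219.7406951638291
[506.45626563 292.51904828] -14.465084092151873 -14.39836406910038
[515.65779145 328.35662524]
```

Emit:
step_arm --targets '[{"tx": -0.024, "ty": -0.03, "tz": 0, "rx": 0, "ry": 0, "rz": -5, "hand": 0}, {"tx": -0.048, "ty": -0.06, "tz": 0, "rx": 0, "ry": 0, "rz": -10, "hand": 0}, {"tx": -0.072, "ty": -0.09, "tz": 0, "rx": 0, "ry": 0, "rz": -15, "hand": 0}, {"tx": -0.096, "ty": -0.12, "tz": 0, "rx": 0, "ry": 0, "rz": -20, "hand": 0}, {"tx": -0.12, "ty": -0.15, "tz": 0, "rx": 0, "ry": 0, "rz": -25, "hand": 0}, {"tx": -0.144, "ty": -0.18, "tz": 0, "rx": 0, "ry": 0, "rz": -30, "hand": 0}, {"tx": -0.168, "ty": -0.21, "tz": 0, "rx": 0, "ry": 0, "rz": -35, "hand": 0}, {"tx": -0.191, "ty": -0.237, "tz": 0, "rx": 0, "ry": 0, "rz": -39.4, "hand": 0}]'

```text
clock: 11.3
ee_pos: [0.6232, -0.028, 0.158]
tool_rot: [0.685, -3.065, -0.001]
force: [1.2, 0.6, 0.1]
opening: 0.0855
gripper_force: 0.0
```

Emit:
step_arm --targets '[{"tx": 0, "ty": 0, "tz": 0, "rx": 0, "ry": 0, "rz": 0, "hand": 0.1}, {"tx": 0, "ty": 0, "tz": 0, "rx": 0, "ry": 0, "rz": 0, "hand": 0.1}, {"tx": 0, "ty": 0, "tz": 0, "rx": 0, "ry": 0, "rz": 0, "hand": 0.1}]'

```text
clock: 11.6
ee_pos: [0.6222, -0.0254, 0.1579]
tool_rot: [0.681, -3.065, -0.002]
force: [-0.8, 0.2, 0.2]
opening: 0.0768
gripper_force: 0.0
```

```bash
python3 - <<'E'
from h import *
from rig import r,capture
s=r.read_state();c=capture("wrist");pickle.dump((c,s),open("w6.pkl","wb"))
print(s["ee_pos"],s["opening"])
cv2.imwrite("pics/w6.png",c["img"])
for m in(60,90):
  (x,y),d,a=q=steel(c,s,.01,(200,60,380,300),m);print(q)
print(delta(s,[x/1e3,y/1e3,.04],down(np.radians(a+90))))
E
```

```text
[ 0.62219321 -0.02544052  0.15789167] 0.07681270053146427
((621.7, -28.2), (98.4, 39.8), 25.05)
((622.2, -28.1), (99.4, 40.0), 25.06)
(array([ 0.0009, -0.0026,  0.1179]), array([ 0.09, -0.1 , -0.  ]))
```

Emit:
step_arm --targets '[{"tx": 0.001, "ty": -0.002, "tz": 0.04, "rx": 0, "ry": 0, "rz": 0, "hand": 0.1}, {"tx": 0.001, "ty": -0.002, "tz": 0.08, "rx": 0, "ry": 0, "rz": 0, "hand": 0.1}, {"tx": 0.001, "ty": -0.002, "tz": 0.12, "rx": 0, "ry": 0, "rz": 0, "hand": 0.2}, {"tx": 0.001, "ty": -0.002, "tz": 0.14, "rx": 0, "ry": 0, "rz": 0, "hand": 0.2}, {"tx": 0.001, "ty": -0.002, "tz": 0.15, "rx": 0, "ry": 0, "rz": 0, "hand": 0.2}, {"tx": 0.001, "ty": -0.002, "tz": 0.154, "rx": 0, "ry": 0, "rz": 0, "hand": 0.2}, {"tx": 0.001, "ty": -0.002, "tz": 0.155, "rx": 0, "ry": 0, "rz": 0, "hand": 0.2}, {"tx": 0.001, "ty": -0.002, "tz": 0.155, "rx": 0, "ry": 0, "rz": 0, "hand": 0.2}]'

```text
clock: 12.45
ee_pos: [0.6238, -0.0282, 0.0046]
tool_rot: [-0.681, 3.065, -0.0]
force: [0.8, 0.2, 0.1]
opening: 0.0684
gripper_force: 0.0
```

Emit:
step_arm --targets '[{"tx": 0, "ty": 0, "tz": 0, "rx": 0, "ry": 0, "rz": 0, "hand": 0.4}, {"tx": 0, "ty": 0, "tz": 0, "rx": 0, "ry": 0, "rz": 0, "hand": 0.6}, {"tx": 0, "ty": 0, "tz": 0, "rx": 0, "ry": 0, "rz": 0, "hand": 1}, {"tx": 0, "ty": 0, "tz": 0, "rx": 0, "ry": 0, "rz": 0, "hand": 1}, {"tx": 0, "ty": 0, "tz": 0, "rx": 0, "ry": 0, "rz": 0, "hand": 1}]' --force 60

```text
clock: 12.95
ee_pos: [0.6235, -0.0284, 0.0048]
tool_rot: [-0.681, 3.066, 0.0]
force: [-1.6, 0.1, 5.5]
opening: 0.0372
gripper_force: 59.5
```

Emit:
step_arm --targets '[{"tx": 0, "ty": 0, "tz": -0.01, "rx": 0, "ry": 0, "rz": 0, "hand": 1}, {"tx": 0, "ty": 0, "tz": -0.03, "rx": 0, "ry": 0, "rz": 0, "hand": 1}, {"tx": 0, "ty": 0, "tz": -0.06, "rx": 0, "ry": 0, "rz": 0, "hand": 1}, {"tx": 0, "ty": 0, "tz": -0.09, "rx": 0, "ry": 0, "rz": 0, "hand": 1}, {"tx": 0, "ty": 0, "tz": -0.1, "rx": 0, "ry": 0, "rz": 0, "hand": 1}, {"tx": 0, "ty": 0, "tz": -0.1, "rx": 0, "ry": 0, "rz": 0, "hand": 1}]'

```text
clock: 13.55
ee_pos: [0.6242, -0.0286, 0.1051]
tool_rot: [-0.68, 3.064, -0.001]
force: [-0.2, -0.1, -1.6]
opening: 0.0371
gripper_force: 60.7
```

```bash
python3 - <<'E'
from h import *
from rig import r
s=r.read_state();print(s["ee_pos"],s["opening"],s["force"])
print(delta(s,[.5163,.3265,.10],down(np.radians(75.6))))
E
```

```text
[ 0.6241836  -0.02856547  0.10506265] 0.03710658553703591 [-0.2221959  -0.09391305 -1.56134558]
(array([-0.0525,  0.3674,  0.0048]), array([-1.000e-02,  1.600e-01,  3.943e+01]))
```

Emit:
step_arm --targets '[{"tx": -0.006, "ty": 0.04, "tz": 0, "rx": 0, "ry": 0, "rz": 4, "hand": 1}, {"tx": -0.012, "ty": 0.08, "tz": 0, "rx": 0, "ry": 0, "rz": 8, "hand": 1}, {"tx": -0.017, "ty": 0.12, "tz": 0, "rx": 0, "ry": 0, "rz": 12, "hand": 1}, {"tx": -0.023, "ty": 0.16, "tz": 0, "rx": 0, "ry": 0, "rz": 17, "hand": 1}, {"tx": -0.028, "ty": 0.2, "tz": 0, "rx": 0, "ry": 0, "rz": 22, "hand": 1}, {"tx": -0.034, "ty": 0.24, "tz": 0, "rx": 0, "ry": 0, "rz": 28, "hand": 1}, {"tx": -0.04, "ty": 0.28, "tz": 0, "rx": 0, "ry": 0, "rz": 34, "hand": 1}, {"tx": -0.046, "ty": 0.32, "tz": 0, "rx": 0, "ry": 0, "rz": 39, "hand": 1}]'

```text
clock: 14.35
ee_pos: [0.5269, 0.2817, 0.1011]
tool_rot: [-0.387, -3.113, 0.003]
force: [0.7, 0.8, -2.3]
opening: 0.0375
gripper_force: 60.8
```

```bash
python3 - <<'E'
from h import *
from rig import r
s=r.read_state();print(s["ee_pos"],s["opening"],s["force"])
print(delta(s,[.5163,.3265,.06],down(np.radians(75.6))))
E
```

```text
[0.52694734 0.28165224 0.10112873] 0.03748510200700305 [ 0.65370343  0.75277072 -2.29155955]
(array([0.0212, 0.041 , 0.0411]), array([-0.15, -0.22,  0.21]))
```

Emit:
step_arm --targets '[{"tx": 0.012, "ty": 0.02, "tz": 0, "rx": 0, "ry": 0, "rz": 0.2, "hand": 1}, {"tx": 0.023, "ty": 0.041, "tz": 0.01, "rx": 0, "ry": 0, "rz": 0.2, "hand": 1}, {"tx": 0.023, "ty": 0.041, "tz": 0.03, "rx": 0, "ry": 0, "rz": 0.2, "hand": 1}, {"tx": 0.023, "ty": 0.041, "tz": 0.04, "rx": 0, "ry": 0, "rz": 0.2, "hand": 1}, {"tx": 0.023, "ty": 0.041, "tz": 0.04, "rx": 0, "ry": 0, "rz": 0.2, "hand": 1}, {"tx": 0.023, "ty": 0.041, "tz": 0.04, "rx": 0, "ry": 0, "rz": 0.2, "hand": 1}]'

```text
clock: 14.95
ee_pos: [0.516, 0.3253, 0.0626]
tool_rot: [-0.388, -3.115, 0.002]
force: [0.6, -0.0, -1.9]
opening: 0.0375
gripper_force: 60.9
```

```bash
python3 - <<'E'
from h import *
from rig import r,capture
s=r.read_state();print(s["ee_pos"],s["opening"],s["force"])
print(delta(s,[.5163,.3265,.009],down(np.radians(75.6))))
c=capture("wrist");pickle.dump((c,s),open("w7.pkl","wb"))
cv2.imwrite("pics/w7.png",cv2.resize(c["img"],(800,600),interpolation=cv2.INTER_CUBIC))
E
```

```text
[0.5160396  0.32529909 0.06256221] 0.037522139718528254 [ 0.64199889 -0.01797677 -1.91447983]
(array([-0.0001,  0.0013,  0.0536]), array([-0.1 , -0.15,  0.19]))
```

View pics/w7.png

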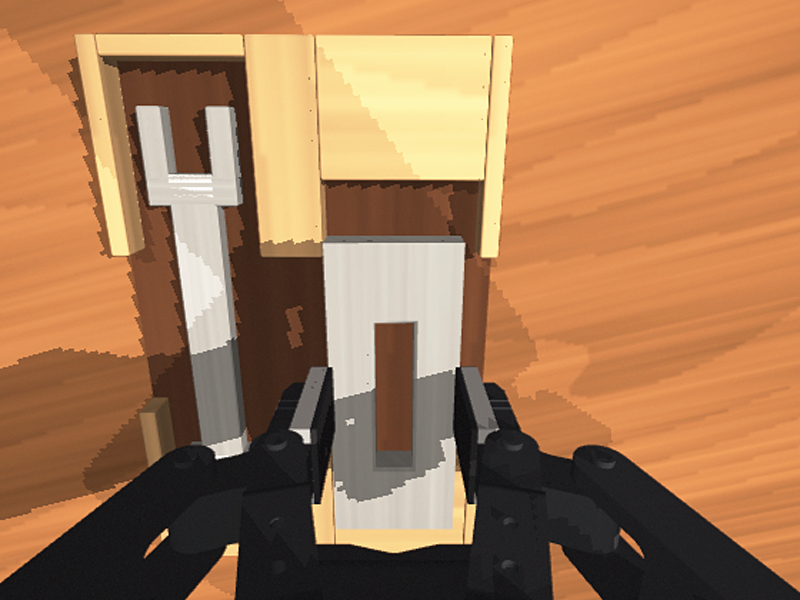

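The plate is held over the short compartment with its front edge at (323–463, 240); the compartment's inner edges are at about (322,180) and (484,180).

```bash
python3 - <<'E'
from h import *
c,s=pickle.load(open("w7.pkl","rb"));R,t=wristRt(c,s);f=.7
th=np.radians(-14.4);M=np.array([[np.cos(th),np.sin(th)],[-np.sin(th),np.cos(th)]])
P=lambda p,z:((np.array([ray(u*f,v*f,z,c,R,t)[:2]*1000 for u,v in p])-[507.1,290.7])@M.T).round(1)
print(P([(76,35),(513,35),(322,180),(484,180)],.02)) # expect (-111,-74),(-111,74),(-63,7),(-63,67)
print(P([(323,241),(463,241)],s["ee_pos"][2]+.006))
E
```

```text
[[-110.8  -70.6]
 [-111.2   74.8]
 [ -63.7    9.4]
 [ -63.9   67.9]]
[[-51.7  15.8]
 [-51.8  54.5]]
```

Emit:
step_arm --targets '[{"tx": 0, "ty": 0.003, "tz": 0.01, "rx": 0, "ry": 0, "rz": 0, "hand": 1}, {"tx": 0, "ty": 0.003, "tz": 0.025, "rx": 0, "ry": 0, "rz": 0, "hand": 1}, {"tx": 0, "ty": 0.003, "tz": 0.038, "rx": 0, "ry": 0, "rz": 0, "hand": 1}, {"tx": 0, "ty": 0.003, "tz": 0.045, "rx": 0, "ry": 0, "rz": 0, "hand": 1}, {"tx": 0, "ty": 0.003, "tz": 0.048, "rx": 0, "ry": 0, "rz": 0, "hand": 1}, {"tx": 0, "ty": 0.003, "tz": 0.05, "rx": 0, "ry": 0, "rz": 0, "hand": 1}, {"tx": 0, "ty": 0.003, "tz": 0.051, "rx": 0, "ry": 0, "rz": 0, "hand": 1}, {"tx": 0, "ty": 0.003, "tz": 0.051, "rx": 0, "ry": 0, "rz": 0, "hand": 1}]'

```text
clock: 15.8
ee_pos: [0.5175, 0.3294, 0.0127]
tool_rot: [-0.387, -3.117, -0.001]
force: [0.1, -0.3, -3.6]
opening: 0.0372
gripper_force: 60.9
```

Emit:
step_arm --targets '[{"tx": 0, "ty": 0, "tz": 0.001, "rx": 0, "ry": 0, "rz": 0, "hand": 1}, {"tx": 0, "ty": 0, "tz": 0.001, "rx": 0, "ry": 0, "rz": 0, "hand": 1}, {"tx": 0, "ty": 0, "tz": 0.001, "rx": 0, "ry": 0, "rz": 0, "hand": 1}]'

```text
clock: 16.1
ee_pos: [0.5173, 0.3293, 0.0116]
tool_rot: [-0.387, -3.117, -0.0]
force: [0.1, -0.5, -3.1]
opening: 0.0376
gripper_force: 60.9
```

Emit:
step_arm --targets '[{"tx": 0, "ty": 0, "tz": 0.001, "rx": 0, "ry": 0, "rz": 0, "hand": 1}, {"tx": 0, "ty": 0, "tz": 0.001, "rx": 0, "ry": 0, "rz": 0, "hand": 1}, {"tx": 0, "ty": 0, "tz": 0.001, "rx": 0, "ry": 0, "rz": 0, "hand": 1}]'

```text
clock: 16.4
ee_pos: [0.5174, 0.3294, 0.0108]
tool_rot: [-0.387, -3.117, -0.001]
force: [-0.4, 0.3, 1.7]
opening: 0.0378
gripper_force: 61.4
```

Emit:
step_arm --targets '[{"tx": 0, "ty": 0, "tz": 0.0005, "rx": 0, "ry": 0, "rz": 0, "hand": 0.55}, {"tx": 0, "ty": 0, "tz": 0.0005, "rx": 0, "ry": 0, "rz": 0, "hand": 0.4}, {"tx": 0, "ty": 0, "tz": 0.0005, "rx": 0, "ry": 0, "rz": 0, "hand": 0.35}, {"tx": 0, "ty": 0, "tz": 0.0005, "rx": 0, "ry": 0, "rz": 0, "hand": 0.35}, {"tx": 0, "ty": 0, "tz": -0.02, "rx": 0, "ry": 0, "rz": 0, "hand": 0.35}, {"tx": 0, "ty": 0, "tz": -0.06, "rx": 0, "ry": 0, "rz": 0, "hand": 0.35}, {"tx": 0, "ty": 0, "tz": -0.1, "rx": 0, "ry": 0, "rz": 0, "hand": 0.2}, {"tx": 0, "ty": 0, "tz": -0.15, "rx": 0, "ry": 0, "rz": 0, "hand": 0.1}]'

```text
clock: 17.2
ee_pos: [0.5162, 0.3284, 0.1603]
tool_rot: [-0.387, -3.114, 0.003]
force: [0.4, 0.3, -1.0]
opening: 0.0768
gripper_force: 0.0
```

```bash
python3 - <<'E'
from h import *
from rig import r,capture
s=r.read_state();c=capture("wrist");pickle.dump((c,s),open("w8.pkl","wb"))
print(s["ee_pos"],s["opening"])
for z,b in((.016,(200,90,380,300)),(.015,(80,60,200,300))):
  try:
    (x,y),d,a=q=steel(c,s,z,b,60,120);th=np.radians(-14.4);M=np.array([[np.cos(th),np.sin(th)],[-np.sin(th),np.cos(th)]])
    print(q,M@(np.array([x,y])-[507.1,290.7]))
  except Exception as e:print(e)
cv2.imwrite("pics/w8.png",c["img"])
# stand guess: axis 10.9deg, knob grip ~ ; hover view point
print(delta(s,[.40,-.24,.27],down(np.radians(101))))
E
```

```text
[0.5162452  0.32843752 0.16027493] 0.0768365492782505
((515.7, 329.4), (100.2, 40.2), -14.13) [-1.29448345 39.62290137]
((487.7, 254.2), (159.0, 34.8), -14.67) [ -9.71333244 -40.17786919]
(array([-0.026 , -0.5799, -0.1083]), array([ -0.1 ,  -0.23, -25.16]))
```

Emit:
step_arm --targets '[{"tx": -0.004, "ty": -0.03, "tz": -0.035, "rx": 0, "ry": 0, "rz": -2, "hand": 0.1}, {"tx": -0.008, "ty": -0.06, "tz": -0.07, "rx": 0, "ry": 0, "rz": -4, "hand": 0.1}, {"tx": -0.013, "ty": -0.1, "tz": -0.1, "rx": 0, "ry": 0, "rz": -6, "hand": 0.1}, {"tx": -0.018, "ty": -0.14, "tz": -0.12, "rx": 0, "ry": 0, "rz": -8, "hand": 0.1}, {"tx": -0.024, "ty": -0.18, "tz": -0.14, "rx": 0, "ry": 0, "rz": -10, "hand": 0.1}, {"tx": -0.03, "ty": -0.225, "tz": -0.14, "rx": 0, "ry": 0, "rz": -12, "hand": 0.1}, {"tx": -0.036, "ty": -0.27, "tz": -0.14, "rx": 0, "ry": 0, "rz": -14, "hand": 0.1}, {"tx": -0.042, "ty": -0.315, "tz": -0.14, "rx": 0, "ry": 0, "rz": -15, "hand": 0.1}]'

```text
clock: 18.05
ee_pos: [0.481, 0.0119, 0.3005]
tool_rot: [-0.025, 3.141, 0.0]
force: [0.8, -0.9, 0.3]
opening: 0.077
gripper_force: 0.0
```

```bash
python3 - <<'E'
from h import *
from rig import r
s=r.read_state();print(s["ee_pos"],s["qpos"].round(2))
print(delta(s,[.44,-.30,.30],down(np.radians(101))))
E
```

```text
[0.48096849 0.01185061 0.30053955] [ 0.02  0.16 -0.08  1.32  0.    0.01]
(array([ 0.046 , -0.3111,  0.0005]), array([ 1.000e-02,  0.000e+00, -1.007e+01]))
```

Emit:
step_arm --targets '[{"tx": 0.007, "ty": -0.045, "tz": 0, "rx": 0, "ry": 0, "rz": -1.5, "hand": 0.1}, {"tx": 0.014, "ty": -0.09, "tz": 0, "rx": 0, "ry": 0, "rz": -3, "hand": 0.1}, {"tx": 0.021, "ty": -0.135, "tz": 0, "rx": 0, "ry": 0, "rz": -4.5, "hand": 0.1}, {"tx": 0.028, "ty": -0.18, "tz": 0, "rx": 0, "ry": 0, "rz": -6, "hand": 0.1}, {"tx": 0.035, "ty": -0.225, "tz": 0, "rx": 0, "ry": 0, "rz": -8, "hand": 0.1}, {"tx": 0.041, "ty": -0.27, "tz": 0, "rx": 0, "ry": 0, "rz": -10, "hand": 0.1}, {"tx": 0.046, "ty": -0.308, "tz": 0, "rx": 0, "ry": 0, "rz": -10, "hand": 0.1}, {"tx": 0.046, "ty": -0.308, "tz": 0, "rx": 0, "ry": 0, "rz": -10, "hand": 0.1}]'

```text
clock: 18.85
ee_pos: [0.4392, -0.2995, 0.2996]
tool_rot: [0.288, -3.127, 0.002]
force: [0.2, 1.2, -0.4]
opening: 0.0769
gripper_force: 0.0
```

```bash
python3 - <<'E'
from h import *
from rig import r,capture
s=r.read_state();c=capture("wrist");pickle.dump((c,s),open("w9.pkl","wb"))
print(s["ee_pos"],s["opening"])
cv2.imwrite("pics/w9.png",cv2.resize(c["img"],(800,600),interpolation=cv2.INTER_CUBIC))
E
```

```text
[ 0.43919086 -0.29953921  0.2996126 ] 0.0769005654254371
```

View pics/w9.png

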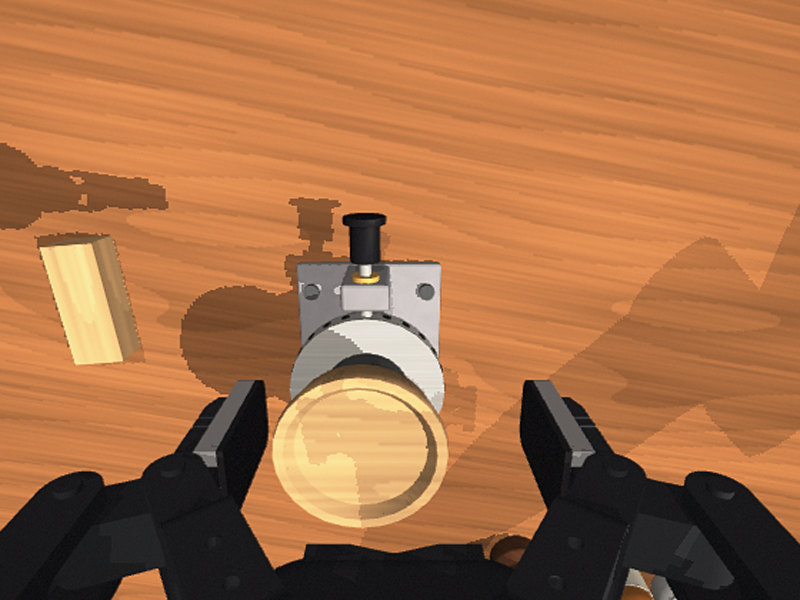

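The knob's grip spans (349–381, 224–264) with its flange above; the bracket's front top edge is at row 287, u 342–389; and the base's rear corners are at (297,263) and (441,262).

```bash
python3 - <<'E'
from h import *
from rig import r
c,s=pickle.load(open("w9.pkl","rb"));R,t=wristRt(c,s);f=.7
g=lambda u,v,z:ray(u*f,v*f,z,c,R,t)[:2]*1000
b1,b2=g(297,263,.012),g(441,262,.012)
e=b2-b1;print("base",b1,b2,np.linalg.norm(e),"ang",np.degrees(np.arctan2(e[1],e[0]))-90)
print("gripend",g(365,264,.072),"bracket",g(342,287,.076),g(389,287,.076),g(365.5,287,.076),"bowl",g(360.5,448,.158))
print("knob mid u",g(365,243,.06),"flange edge top",g(365,222,.077))
br=g(365.5,287,.076)
for a in(11,):
  X=np.array([np.cos(np.radians(a)),np.sin(np.radians(a))])
  k=br-30*X;k2=g(365,264,.072)-15*X;print(k,k2,(b1+b2)/2, np.cross(X,[*(br-(b1+b2)/2)]))
E
```

```text
base [ 485.1175444  -377.97557392] [ 460.93663289 -252.51292224] 127.77164571378547 ang 10.909076552342952
gripend [ 458.89959521 -317.8068115 ] bracket [ 478.99666372 -332.10640343] [ 472.42736888 -296.66972014] [ 475.7118312  -314.38706329] bowl [ 560.66414229 -299.0248668 ]
knob mid u [ 445.48347498 -320.71913915] flange edge top [ 426.17349868 -322.99060106]
[ 446.26301569 -320.11133315] [ 444.17518746 -320.66894643] [ 473.02708864 -315.24424808] 0.3291628630252984<stdin>:12: DeprecationWarning: Arrays of 2-dimensional vectors are deprecated. Use arrays of 3-dimensional vectors instead. (deprecated in NumPy 2.0)
```

```bash
python3 - <<'E'
from h import *
from rig import r
s=r.read_state()
print(delta(s,[.446,-.3186,.041],down(np.radians(100.9))))
E
```

```text
(array([-0.003 , -0.0225,  0.2587]), array([ 0.04, -0.08, -0.29]))
```

Emit:
step_arm --targets '[{"tx": -0.003, "ty": -0.022, "tz": 0.03, "rx": 0, "ry": 0, "rz": -0.3, "hand": 0.1}, {"tx": -0.003, "ty": -0.022, "tz": 0.07, "rx": 0, "ry": 0, "rz": -0.3, "hand": 0.1}, {"tx": -0.003, "ty": -0.022, "tz": 0.11, "rx": 0, "ry": 0, "rz": -0.3, "hand": 0.1}, {"tx": -0.003, "ty": -0.022, "tz": 0.15, "rx": 0, "ry": 0, "rz": -0.3, "hand": 0.1}, {"tx": -0.003, "ty": -0.022, "tz": 0.17, "rx": 0, "ry": 0, "rz": -0.3, "hand": 0.1}, {"tx": -0.003, "ty": -0.022, "tz": 0.17, "rx": 0, "ry": 0, "rz": -0.3, "hand": 0.1}, {"tx": -0.003, "ty": -0.022, "tz": 0.17, "rx": 0, "ry": 0, "rz": -0.3, "hand": 0.1}]'

```text
clock: 19.6
ee_pos: [0.447, -0.3153, 0.1308]
tool_rot: [0.307, -3.125, -0.001]
force: [-0.1, 0.6, 1.2]
opening: 0.077
gripper_force: 0.0
```

```bash
python3 - <<'E'
from h import *
from rig import r,capture
s=r.read_state();c=capture("wrist");pickle.dump((c,s),open("w10.pkl","wb"))
print(s["ee_pos"],s["opening"])
cv2.imwrite("pics/w10.png",cv2.resize(c["img"],(800,600),interpolation=cv2.INTER_CUBIC))
print(delta(s,[.446,-.3186,.041],down(np.radians(100.9))))
E
```

```text
[ 0.44698494 -0.3152961   0.13081011] 0.07699475193364906
(array([ 0.0015, -0.0031,  0.0898]), array([ 0.04, -0.06,  0.32]))
```

View pics/w10.png

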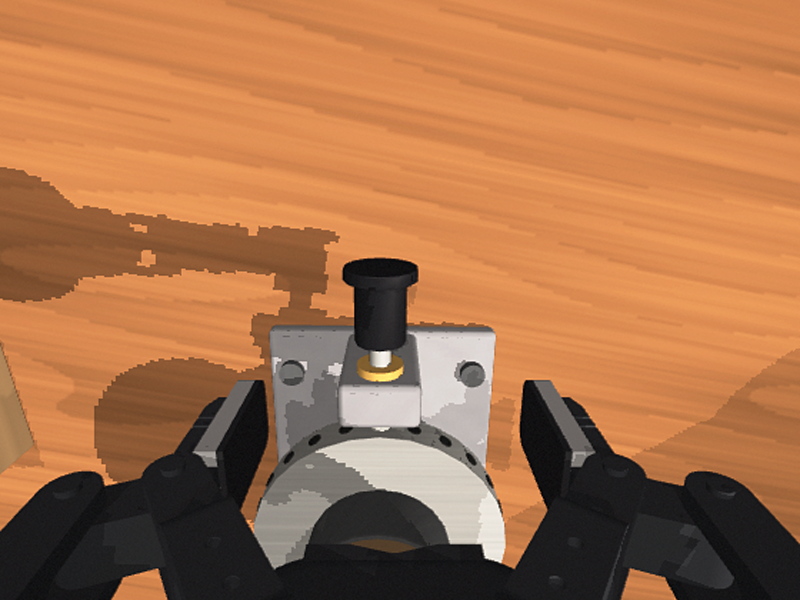

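The knob's grip spans (354–407, 283–350), with its axis at u≈380.5; the finger midline is at u≈393.5, so it needs about 5 mm in -y of the tool.

```bash
python3 - <<'E'
from h import *
c,s=pickle.load(open("w10.pkl","rb"));R,t=wristRt(c,s);f=.7
g=lambda u,v,z:ray(u*f,v*f,z,c,R,t)
T=Ro.from_rotvec(s["tool_rot"]).as_matrix()
for n,u,v,z in(("gripend",380.5,350,.068),("bracket back top",380,427,.076),("bracket front",380,387,.076),("base",382,326,.012),("mid",380.5,318,.07),("flange",380,283,.077)):
  print(n,(T.T@(g(u,v,z)-s["ee_pos"])*1000).round(1))
E
```

```text
gripend [-12.6  -5.4  62.8]
bracket back top [-47.1  -5.7  54.8]
bracket front [-26.8  -5.5  54.8]
base [-23.6  -6.  118.8]
mid [ 3.4 -5.2 60.8]
flange [21.4 -5.  53.8]
```

Emit:
step_arm --targets '[{"tx": 0.0035, "ty": -0.005, "tz": 0.02, "rx": 0, "ry": 0, "rz": 0.3, "hand": 0.1}, {"tx": 0.0035, "ty": -0.005, "tz": 0.045, "rx": 0, "ry": 0, "rz": 0.3, "hand": 0.1}, {"tx": 0.0035, "ty": -0.005, "tz": 0.07, "rx": 0, "ry": 0, "rz": 0.3, "hand": 0.1}, {"tx": 0.0035, "ty": -0.005, "tz": 0.085, "rx": 0, "ry": 0, "rz": 0.3, "hand": 0.1}, {"tx": 0.0035, "ty": -0.005, "tz": 0.089, "rx": 0, "ry": 0, "rz": 0.3, "hand": 0.3}, {"tx": 0.0035, "ty": -0.005, "tz": 0.089, "rx": 0, "ry": 0, "rz": 0.3, "hand": 0.4}, {"tx": 0.0035, "ty": -0.005, "tz": 0.089, "rx": 0, "ry": 0, "rz": 0.3, "hand": 0.5}, {"tx": 0.0035, "ty": -0.005, "tz": 0.089, "rx": 0, "ry": 0, "rz": 0.3, "hand": 0.5}]' --force 25

```text
clock: 20.45
ee_pos: [0.4452, -0.3225, 0.0428]
tool_rot: [-0.297, 3.127, -0.003]
force: [-0.2, -0.2, -0.5]
opening: 0.0429
gripper_force: 0.0
```

Emit:
step_arm --targets '[{"tx": 0, "ty": 0, "tz": 0, "rx": 0, "ry": 0, "rz": 0, "hand": 0.6}, {"tx": 0, "ty": 0, "tz": 0, "rx": 0, "ry": 0, "rz": 0, "hand": 0.7}, {"tx": 0, "ty": 0, "tz": 0, "rx": 0, "ry": 0, "rz": 0, "hand": 0.85}, {"tx": 0, "ty": 0, "tz": 0, "rx": 0, "ry": 0, "rz": 0, "hand": 1}, {"tx": 0, "ty": 0, "tz": 0, "rx": 0, "ry": 0, "rz": 0, "hand": 1}, {"tx": 0, "ty": 0, "tz": 0, "rx": 0, "ry": 0, "rz": 0, "hand": 1}]'

```text
clock: 21.05
ee_pos: [0.4443, -0.3221, 0.0419]
tool_rot: [0.297, -3.127, 0.001]
force: [-0.2, 0.6, 6.3]
opening: 0.0232
gripper_force: 24.5
```

Emit:
step_arm --targets '[{"tx": 0, "ty": 0, "tz": 0, "rx": 0, "ry": 0, "rz": 0, "hand": 1}, {"tx": 0, "ty": 0, "tz": 0, "rx": 0, "ry": 0, "rz": 0, "hand": 1}, {"tx": 0.003, "ty": 0, "tz": 0, "rx": 0, "ry": 0, "rz": 0, "hand": 1}, {"tx": 0.006, "ty": 0, "tz": 0, "rx": 0, "ry": 0, "rz": 0, "hand": 1}, {"tx": 0.009, "ty": 0, "tz": 0, "rx": 0, "ry": 0, "rz": 0, "hand": 1}, {"tx": 0.012, "ty": 0, "tz": 0, "rx": 0, "ry": 0, "rz": 0, "hand": 1}, {"tx": 0.015, "ty": 0, "tz": 0, "rx": 0, "ry": 0, "rz": 0, "hand": 1}, {"tx": 0.015, "ty": 0, "tz": 0, "rx": 0, "ry": 0, "rz": 0, "hand": 1}]' --force 90

```text
clock: 21.85
ee_pos: [0.4334, -0.3242, 0.0422]
tool_rot: [-0.298, 3.12, 0.002]
force: [8.5, 3.8, 0.8]
opening: 0.0218
gripper_force: 88.0
```

Emit:
step_arm --targets '[{"tx": 0.002, "ty": 0, "tz": 0, "rx": 0, "ry": 0, "rz": 0, "hand": 1}, {"tx": 0.004, "ty": 0, "tz": 0, "rx": 0, "ry": 0, "rz": 0, "hand": 1}, {"tx": 0.006, "ty": 0, "tz": 0, "rx": 0, "ry": 0, "rz": 0, "hand": 1}, {"tx": 0.008, "ty": 0, "tz": 0, "rx": 0, "ry": 0, "rz": 0, "hand": 1}, {"tx": 0.009, "ty": 0, "tz": 0, "rx": 0, "ry": 0, "rz": 0, "hand": 1}, {"tx": 0.009, "ty": 0, "tz": 0, "rx": 0, "ry": 0, "rz": 0, "hand": 1}, {"tx": 0.009, "ty": 0, "tz": 0, "rx": 0, "ry": 0, "rz": 0, "hand": 1}]'

```text
clock: 22.55
ee_pos: [0.4255, -0.3257, 0.0422]
tool_rot: [-0.299, 3.118, 0.002]
force: [10.4, 4.9, 0.4]
opening: 0.0212
gripper_force: 88.0
```

Emit:
step_arm --targets '[{"tx": 0.001, "ty": 0, "tz": 0, "rx": 0, "ry": 0, "rz": 0, "hand": 1}, {"tx": 0.002, "ty": 0, "tz": 0, "rx": 0, "ry": 0, "rz": 0, "hand": 1}, {"tx": 0.003, "ty": 0, "tz": 0, "rx": 0, "ry": 0, "rz": 0, "hand": 1}, {"tx": 0.004, "ty": 0, "tz": 0, "rx": 0, "ry": 0, "rz": 0, "hand": 1}, {"tx": 0.004, "ty": 0, "tz": 0, "rx": 0, "ry": 0, "rz": 0, "hand": 1}, {"tx": 0.004, "ty": 0, "tz": 0, "rx": 0, "ry": 0, "rz": 0, "hand": 1}]'

```text
clock: 23.15
ee_pos: [0.4248, -0.3258, 0.0423]
tool_rot: [-0.3, 3.112, 0.004]
force: [18.0, 7.7, -5.2]
opening: 0.0215
gripper_force: 88.4
```

Emit:
step_arm --targets '[{"tx": 0, "ty": 0, "tz": 0, "rx": 0, "ry": 0, "rz": 0, "hand": 1}, {"tx": 0, "ty": 0, "tz": 0, "rx": 0, "ry": 0, "rz": 0, "hand": 1}, {"tx": 0, "ty": 0, "tz": 0, "rx": 0, "ry": 0, "rz": 0, "hand": 1}, {"tx": 0, "ty": 0, "tz": 0, "rx": 0, "ry": 0, "rz": 0, "hand": 1}, {"tx": 0, "ty": 0, "tz": 0, "rx": 0, "ry": 0, "rz": 0, "hand": 1}]'

```text
clock: 23.65
ee_pos: [0.4248, -0.3259, 0.0423]
tool_rot: [-0.3, 3.112, 0.004]
force: [16.8, 8.3, -4.5]
opening: 0.0215
gripper_force: 88.4
```

```bash
python3 -c "
from rig import ticket
print(ticket.finish_job())"
```

```text
the job is handed in; nothing more can be done
None
```

The spanner and clamp plate were set down in their tray compartments, and I handed the job in at about 23.7 s still gripping the plunger, pulled 20 mm back against its stop; no verdict came back.

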